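Draw the spacer plate out from under a stack of centrifuge adapters

ROBOT

A 7-joint arm with a two-finger parallel gripper is mounted at the origin on the work surface. World frame = base frame: x ahead of the robot, y to its left, z up, the work surface at z = 0. Lengths are in m, angles in rad, forces in N, time in s.
With the tool pointing down it reaches from about 0.425 to 0.875 m from the base axis. Payload 4.7 kg.
Tool frame: the origin (TCP) lies between the finger pads; the fingertips stand 14 mm ahead of it and the grasp point (between the pads) lies 5 mm behind it (manip.tip_extent is the distance from the TCP to the fingertips, in m); z points along the fingers, y is the direction in which the jaws open and shut (so a half turn about z gives the same grasp; the last joint's range is limited). The gripper opens to 85 mm and grips with 20 to 120 N. Pads are 22 mm wide; open, the fingers measure 114 mm over their backs; the gripper's body (76 mm by 85 mm) begins 54 mm behind the grasp point. The pads swing forward as they close: fully open they stand 13 mm farther back than shut.
Start: joints at [-1.308, 0.321, -0.07, 1.45, 0.023, 1.371, -0.057], TCP at [0.16, 0.63, 0.245] pointing down, gripper open.
Joint ranges: [-2.86, 2.86], [-0.3, 2.09], [-1.38, 1.24], [0.06, 2.45], [-1.56, 4.7], [0.09, 2.05], [-2.69, 2.69]. Speed limits (rad/s): [2.57, 2.57, 3.14, 3.14, 3.14, 3.14, 3.14].

INTERFACE

Orientations are given as a unit quaternion [x, y, z, w].
In Python, from rig import manip gives the robot as it stands.
- The arm moves only by the tool servo_tool, never from a script. Its argument "plan" is a list of rows, each a list of 5 numbers: the finger opening in cm, from 0 to 8.54, then the shift along the tool's x, y, z in cm, then the turn about the tool's z in rad. In form: [[fingers, dx, dy, dz, roll], ...]. A call has 1 to 5 rows; each row shifts and turns the commanded pose from where the row before left it, along the tool's axes as they then stand; what a row does not reach is not made up. A row lasts 1/12 s, in which the tool goes at most 41.7 mm and 7.16 degrees, less where a joint would pass 70% of its speed; a pose out of reach is approached as far as the arm can. A call with a gripper value outside its range is refused whole. The fingers move at their own pace and stop on an object; the grip force is fixed at half the most. Time passes only in rows, so rows that do not move let the fingers close. It gives the time, the measured TCP pose, the force and the opening at its end, in the units of the state.
- manip.state(): the state, without advancing time (a new reading comes with each control period).
- manip.read_camera(name): name is "scene" or "top" or "wrist"; returns a dict with "pixels" (384x512x3 uint8, red, green, blue), "z_map" (384x512 float32, m along the optical axis (not along the pixel's ray), 0 where there is no reading), "fx", "fy", "cx", "cy" (pixels), "rvec" (rotation vector, rad) and "tvec" (3), from world to camera coordinates, as OpenCV has them. Camera axes: x right, y down, z forward; pixel columns grow to the right and rows downward; lengths in m; the calibration is good to about 2 mm. A picture is of the moment at which its call begins.
- manip.close_job(): hands the job in, once; it reports no verdict.
The state is a dict: "time": time; "qpos": joint angles; "qd": joint speeds; "effort": joint torques, N m; "tcp_pos": TCP position; "ee_rot": TCP orientation; "contact_force": force on the tool from outside, world axes, zero at the start; "torque": the same for the moment, N m; "finger_gap": finger opening in m.
Only numpy, scipy, OpenCV 4.12 (cv2) and the standard library are available. Lean on these libraries where they do the work, as an engineer would, in place of code of your own. Each camera call takes 0.05 s, during which the arm holds its last target.

TASK

Draw the green spacer plate out from under the stack by its red fin, so that the stack settles upright in its dock, still neatly piled and untouched by the robot. A keeper hidden under the dock's front bar (the gate) catches the plate until the plate is moved sideways, towards the dock's middle and perhaps past it, into line with its gap, so feel for the gap with a gentle pull and never tug hard. Then lay the plate flat in the middle of the blue mat, lengthwise along it, and leave everything else where it stands.

Things in the scene. Friction and masses are not known exactly. Their poses are not given: they have to be found in the camera images.
- dock: Black and dark steel dock, fixed, 124 x 172 mm. Origin: centre of its underside, on the table; -x is the way the plate is drawn out, y sideways, z up. Its floor is 6 mm above the table. A collar of four 12 mm square bars, 15 to 27 mm above the table, 88 x 88 mm inside, on corner legs, holds the stack's lowest block with 2 mm play all round.
- gate: The dock's gate: the collar's front bar on its two legs. Origin: middle of the bar's length at dock x = -50 mm, on the dock's floor; axes as the dock's. The plate passes under the bar, between legs with inner faces at y = +-74 mm. Hidden under it (dock x = -46 to -56 mm) is a rigid keeper: two stop blocks 88 mm apart. Their gap's middle lies anywhere in y = -20 to +6 mm, differs every time, stays put, can't be read.
- spacer: Green aluminium plate, 120 g, loose on the dock's floor under the stack. Origin: under the centre of its wide part, 80 (x) x 84 (y) x 6 mm, square shoulders at x = -40 mm. A neck 12 mm wide, 6 mm thick, runs from there through the keeper's gap to x = -128 mm. Axes nearly the dock's; origin within 2 mm of the dock's in x, 10 to 14 mm to its +y side. It drags with 3 to 9 N; a pull up to 15 N does no harm.
- fin (a point): Grip point in the middle of the red fin of the spacer plate, at plate x = -115 mm, 20 mm above the plate's underside. The fin is 26 mm long (x), 12 mm thick (y) and stands from the plate's top (6 mm) up to 40 mm above the plate's underside. Axes as the plate's.
- spacer_mid (a point): Centre of the whole plate (168 mm long with neck), at plate x = -44 mm, half-way up its 6 mm; axes as the plate's. Drawn about 6 mm, a shoulder meets a stop block until the plate is moved towards dock -y by 4 to 34 mm, into line with the keeper's gap (2 mm play each side). The plate is clear of the dock when drawn some 105 mm.
- block_mid (a point): Centre of the square amber tube adapter with nine holes, 84 x 84 x 38 mm, lowest of the stack; it rests on the spacer plate (its underside 12 mm above the table) inside the dock's collar and drops 6 mm to the dock's floor once the plate is out. z up.
- puck_mid (a point): Centre of the round blue tube adapter, 74 mm across and 30 mm high, loose on top of the square one. z up.
- cover_mid (a point): Point on the axis of the amber domed bucket cover with red bar, 72 mm across and 44 mm high, 20 mm above its underside; loose on top of the round adapter. z up. Top of the whole stack: about 124 mm above the table at the start.
- mat: Blue mat, fixed, 230 mm (x) by 120 mm (y), 3 mm thick. Origin: centre of its underside; x lies along its length. The plate may lie either way round.
- reagent: Bystander: amber bottle, 60 mm across, 130 mm high. Origin under its centre.
- jar: Bystander: white jar with blue lid, 64 mm across, 80 mm high. Origin under its centre.
- rotor_nut: Bystander: green metal knob, 40 mm across, 32 mm high. Origin under its centre.
- spare_cover: Bystander: spare amber domed cover with red bar, 88 mm across, 57 mm high. Origin under its centre.
- beaker: Bystander: glass beaker, 68 mm across, 85 mm high. Origin under its centre.
- tube_rack: Bystander: orange tube rack with capped tubes, 70 x 160 x 72 mm. Origin under its centre.
Things that resemble listed ones, but are neither listed nor needed, are in the scene too. Leave any pink or yellow look-alike of the part that bears cover_mid alone. What is shaped like the dock but purple is not meant.

How it is judged:
On the way:
1. the plate is drawn clear of the dock's front bar (its middle more than 140 mm in front of the dock's centre) with the stack still piled over the dock (x of spacer_mid in the frame of dock below -0.14 m and horizontal distance between block_mid and dock below 0.01 m and horizontal distance between puck_mid and block_mid below 0.012 m and horizontal distance between cover_mid and puck_mid below 0.012 m), for 0.1 s.
At the end, for the whole second after the job is handed in: Stack on the dock floor: block centre 22-27.5 mm over the dock underside, within 6 mm of its middle; puck and cover within 12 mm of centred; all within 0.06 rad of upright, at rest. Plate flat on the mat, centre within 30 mm lengthwise, 28 mm sideways, length within 0.2 rad (z of block_mid in the frame of dock between 0.022 and 0.0275 m and horizontal distance between block_mid and dock below 0.006 m and horizontal distance between puck_mid and block_mid below 0.012 m and horizontal distance between cover_mid and puck_mid below 0.012 m and angle between each of block_mid, puck_mid, cover_mid, spacer_mid's own z axis and vertical below 0.06 rad and linear speed of each of block, puck, cover, spacer below 0.02 m/s and x of spacer_mid in the frame of mat between -0.03 and 0.03 m and y of spacer_mid in the frame of mat between -0.028 and 0.028 m and z of spacer_mid in the frame of mat between 0.003 and 0.0095 m and angle between the x axis of spacer and the x axis of mat, either way round below 0.2 rad); the robot touches nothing.
It fails at once if the plate is forced against the gate (more than 25 N between them) (contact force between spacer and gate above 25 N).
It fails at once if the robot touches the stack (more than 1 N) (contact force between any of the fingers, the arm and block above 1 N or contact force between any of the fingers, the arm and puck above 1 N or contact force between any of the fingers, the arm and cover above 1 N).
It fails at once if a piece of the stack tips by more than 0.3 rad (angle between any of block_mid, puck_mid, cover_mid's own z axis and vertical above 0.3 rad).
It fails at once if one of the six bystanders is moved by more than 20 mm (distance of any of reagent, jar, rotor_nut, spare_cover, beaker, tube_rack from where it was at the start of the episode above 0.02 m).
It also fails if it takes over 72 s, if anything falls off the work surface, if the arm or the gripper's body presses on something with over 40 N, if the wrist force passes 120 N, or if a joint passes its speed limit or range.

## Working session

There is one attempt and no reset: what is moved stays moved. The work goes in short steps, Python scripts to look and compute and a tool call to move; the robot and the scene stay as the last step left them, time stands still between calls to the robot, and variables do not carry over. Pictures are saved under pics/ and viewed, and the job is handed in when it is done.

Besides the shell and the picture viewer there is one more tool, called after "Call:" as a command line: name --pt "numbers of a row" for each row, then --argument value for the rest. servo_tool: Moves the arm, as the interface text tells. Its arguments: {"type":"object","properties":{"plan":{"type":"array"}},"required":["plan"]}

```bash
ls; mkdir -p pics; python3 - <<'E'
from rig import manip
import cv2,numpy as np
s=manip.state();print(s)
for n in("scene","top","wrist"):
    d=manip.read_camera(n)
    np.savez(f"pics/{n}0.npz",**d)
    cv2.imwrite(f"pics/{n}0.png",cv2.cvtColor(d["pixels"],cv2.COLOR_RGB2BGR))
    print(n,d["fx"],d["cx"],d["cy"],d["rvec"],d["tvec"])
E
```

```text
pics
{'time': 0.0, 'qpos': array([-1.30787177,  0.32181306, -0.07012041,  1.45164986,  0.02260891,
        1.37079588, -0.05692086]), 'qd': array([-0.0010106 , -0.00058366,  0.00084491,  0.00223354,  0.00051701,
       -0.00014121,  0.00078491]), 'effort': array([-7.97856296e-05, -4.93582463e+01, -3.82605800e-01, -3.14322424e+01,
        1.29280632e-02,  1.20452262e-02,  4.49068750e-06]), 'tcp_pos': array([0.15997672, 0.62949008, 0.24424283]), 'ee_rot': array([ 1.24069299e-01,  9.92273111e-01, -9.36626233e-04, -6.93700304e-05]), 'contact_force': array([-0.41302427, -0.05334587,  0.34208516]), 'torque': array([-0.03287823,  0.00060794,  0.02173048]), 'finger_gap': 0.08530670242027572}
scene 401.5642096328399 252.76553219091656 190.18737500700857 [ 0.91013529  2.67048266 -0.84044322] [ 0.41873494 -0.19105165  1.42028095]
top 426.3547387763833 253.1326623853785 201.24442308893376 [ 2.18360914 -2.1409147   0.13147813] [-0.02679059  0.54725201  1.58972733]
wrist 331.0215249940086 249.96469068624506 189.57664729052797 [-2.28703759 -1.77847521 -0.26208783] [-0.64859591 -0.03904072  0.37856904]
```

View pics/scene0.png

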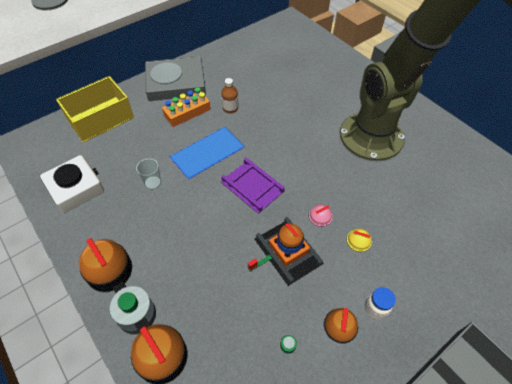

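View pics/top0.png

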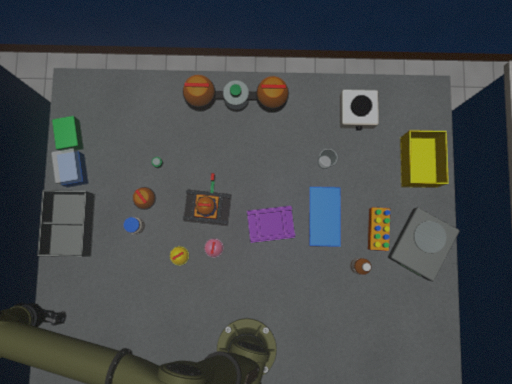

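View pics/wrist0.png

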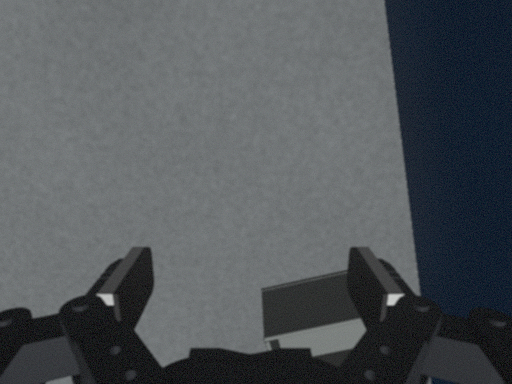

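The top view shows the black dock at about (207,207) with its red fin at (212,177), the blue mat at (325,216) and the purple decoy at (271,224). The real cover is amber and sits on the dock. The pink one (213,248), the yellow one (179,256) and the amber spare (143,197) stand apart from it. Next I'll enlarge the dock and measure it.

```bash
cat > h.py <<'E'
import cv2,numpy as np
def load(n): return dict(np.load(n))
def ray(d,uv):
    R,_=cv2.Rodrigues(d["rvec"]); t=np.asarray(d["tvec"]).ravel()
    uv=np.atleast_2d(uv).astype(float)
    k=np.c_[(uv[:,0]-d["cx"])/d["fx"],(uv[:,1]-d["cy"])/d["fy"],np.ones(len(uv))]
    return -R.T@t, k@R
def onz(d,uv,z):
    c,r=ray(d,uv); return c+r*((z-c[2])/r[:,2])[:,None]
def cloud(d):
    v,u=np.indices(d["z_map"].shape); c,r=ray(d,np.c_[u.ravel(),v.ravel()])
    return (c+r*d["z_map"].ravel()[:,None]).reshape(*u.shape,3)
def proj(d,P): return cv2.projectPoints(np.atleast_2d(P).astype(float),d["rvec"],d["tvec"],np.array([[d["fx"],0,d["cx"]],[0,d["fy"],d["cy"]],[0,0,1]],float),None)[0][:,0]
def tri(d1,a,d2,b):
    c1,r1=ray(d1,a);c2,r2=ray(d2,b)
    A=np.c_[r1[0],-r2[0]];s=np.linalg.lstsq(A,c2-c1,rcond=None)[0]
    p,q=c1+r1[0]*s[0],c2+r2[0]*s[1];return (p+q)/2,np.linalg.norm(p-q)
E
python3 - <<'E'
from h import *
for n,(x0,y0,x1,y1) in dict(top=(165,155,245,235),scene=(230,200,340,300)).items():
    d=load(f"pics/{n}0.npz")
    c=d["pixels"][y0:y1,x0:x1]
    f=7 if n=="top" else 5
    cv2.imwrite(f"pics/{n}0c.png",cv2.resize(c[...,::-1],None,fx=f,fy=f,interpolation=cv2.INTER_CUBIC))
    P=cloud(d); hsv=cv2.cvtColor(d["pixels"],cv2.COLOR_RGB2HSV)
    H,S,V=cv2.split(hsv)
    blue=((H>100)&(H<115)&(S>150)&(V>120)).astype(np.uint8)
    k,l,st,ce=cv2.connectedComponentsWithStats(blue)
    for i in range(1,k):
        if st[i,4]>400:
            cnt=max(cv2.findContours((l==i).astype(np.uint8),0,2)[0],key=cv2.contourArea)
            q=onz(d,cnt[:,0],0.003)[:,:2]
            print(n,'mat',ce[i],cv2.minAreaRect((q*1000).astype(np.float32)), cv2.boxPoints(cv2.minAreaRect((q*1000).astype(np.float32))).round(0).tolist())
    red=(((H<8)|(H>172))&(S>150)&(V>70)).astype(np.uint8)
    k,l,st,ce=cv2.connectedComponentsWithStats(red)
    for i in range(1,k):
        if st[i,4]>8: 
            m=l==i; print(n,'red',ce[i],st[i,4],np.median(P[m],0).round(3),onz(d,ce[i],0.046)[0].round(3))
    grn=((H>45)&(H<85)&(S>120)&(V>50)).astype(np.uint8)
    k,l,st,ce=cv2.connectedComponentsWithStats(grn)
    for i in range(1,k):
        if st[i,4]>8: print(n,'green',ce[i],st[i,4],onz(d,ce[i],0.012)[0].round(3))
E
```

```text
top mat [327.85279605 215.48108553] ((500.0438232421875, -293.1155090332031), (226.0613555908203, 112.92251586914062), 0.21653947234153748) [[387.0, -237.0], [387.0, -350.0], [613.0, -349.0], [613.0, -236.0]]
top red [196.91208791  84.41758242] 91 [0.958 0.197 0.149] [1.    0.212 0.046]
top red [273.  86.] 77 [ 0.958 -0.08   0.149] [ 1.    -0.085  0.046]
top red [212.05882353 176.64705882] 17 [0.637 0.142 0.047] [0.637 0.142 0.046]
top red [140.84090909 196.31818182] 44 [0.556 0.405 0.056] [0.556 0.408 0.046]
top red [203.85294118 204.41176471] 34 [0.523 0.162 0.124] [0.53  0.169 0.046]
top red [212.42105263 247.31578947] 19 [0.372 0.133 0.043] [0.37  0.132 0.046]
top red [177.625 255.125] 16 [0.339 0.261 0.045] [0.339 0.26  0.046]
top green [235.05882353  89.70588235] 85 [0.995 0.064 0.012]
top green [ 64.89910979 132.31750742] 674 [0.807 0.727 0.012]
top green [158.73333333 163.73333333] 15 [0.69  0.354 0.012]
top green [211.81818182 186.68181818] 22 [0.604 0.145 0.012]
top green [378.10526316 211.57894737] 19 [ 0.52  -0.497  0.012]
top green [386.38095238 220.23809524] 21 [ 0.487 
[... 681 characters left out ...]
]
scene red [252.30645161 263.77419355] 62 [0.643 0.146 0.044] [0.644 0.147 0.046]
scene red [344.19642857 319.26785714] 112 [0.558 0.407 0.056] [0.554 0.406 0.046]
scene red [151.93962264 344.08679245] 265 [0.96  0.2   0.149] [0.964 0.165 0.046]
scene green [197.          89.61904762] 21 [ 0.361 -0.567  0.012]
scene green [175.09090909  99.09090909] 22 [ 0.456 -0.573  0.012]
scene green [194.          97.85714286] 21 [ 0.396 -0.535  0.012]
scene green [171.90909091 107.90909091] 22 [ 0.49  -0.539  0.012]
scene green [264.55555556 259.6031746 ] 63 [0.6   0.145 0.012]
scene green [126.66795367 301.5984556 ] 259 [0.964 0.017 0.012]
scene green [287.51648352 345.73626374] 91 [0.7   0.363 0.012]
```

View pics/top0c.png

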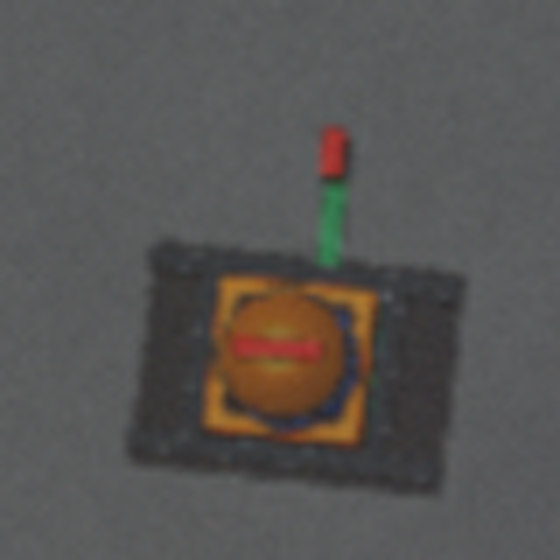

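View pics/scene0c.png

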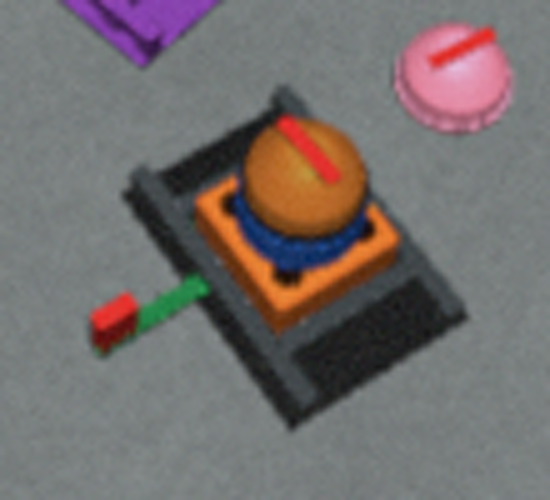

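```bash
python3 - <<'E'
from h import *
for n,(x0,y0,x1,y1) in dict(top=(165,180,245,235),scene=(245,205,335,300)).items():
    d=load(f"pics/{n}0.npz"); g=cv2.cvtColor(d["pixels"],cv2.COLOR_RGB2HSV); H,S,V=cv2.split(g)
    m=np.zeros(V.shape,np.uint8); P=cloud(d)
    dark=(V<72)|((S>110)&(H<25))
    m[y0:y1,x0:x1]=dark[y0:y1,x0:x1]
    m=cv2.morphologyEx(m,cv2.MORPH_CLOSE,np.ones((5,5)))
    m=cv2.morphologyEx(m,cv2.MORPH_OPEN,np.ones((3,3)))
    c=max(cv2.findContours(m,0,2)[0],key=cv2.contourArea)
    for z in(.0,.02):
        q=onz(d,c[:,0],z)[:,:2]*1000; print(n,'dock',z,cv2.minAreaRect(q.astype(np.float32)))
    cv2.imwrite(f"pics/m_{n}.png",cv2.resize(m[y0:y1,x0:x1]*255,None,fx=5,fy=5))
    o=np.zeros_like(m); o[y0:y1,x0:x1]=((H>8)&(H<20)&(S>150)&(V>90))[y0:y1,x0:x1]
    b=o.astype(bool)&(abs(P[...,2]-.05)<.004)
    q=P[b][:,:2]*1000; print(n,'block',cv2.minAreaRect(q.astype(np.float32)))
    r=((H<8)|(H>172))&(S>130)&(V>60); r[:,:]&=True
    f=r&(abs(P[...,1]-.145)<.03)&(abs(P[...,0]-.64)<.04)
    ft=f&(P[...,2]>.040)
    print(n,'fin',P[f].min(0),P[f].max(0),'top',P[ft].mean(0) if ft.any() else 0)
    gm=(H>45)&(H<85)&(S>80)&(abs(P[...,1]-.145)<.03)&(abs(P[...,0]-.6)<.05)
    vu=np.argwhere(gm)[:,::-1]; q=onz(d,vu,.012)[:,:2]; 
    print(n,'neck',cv2.fitLine(q.astype(np.float32),2,0,.01,.01).ravel())
E
```

```text
top dock 0.0 ((524.8948364257812, 163.8583984375), (173.6340789794922, 125.7628402709961), 85.12419128417969)
top dock 0.02 ((522.8506469726562, 161.7181396484375), (171.52059936523438, 124.23206329345703), 85.12419128417969)
top block ((523.6124267578125, 160.09420776367188), (81.79795837402344, 81.63542938232422), 85.69270324707031)
top fin [0.62735057 0.13738788 0.00772411] [0.6540096  0.14990678 0.05494536] top [0.63759913 0.1416708  0.04748583]
top neck [ 0.9989365  -0.0461072   0.6031731   0.14416239]
scene dock 0.0 ((518.7162475585938, 158.41738891601562), (175.37606811523438, 136.60061645507812), 85.15825653076172)
scene dock 0.02 ((526.497314453125, 165.10311889648438), (172.0428924560547, 134.00442504882812), 85.15825653076172)
scene block ((528.1688842773438, 161.63006591796875), (84.62039947509766, 83.62580108642578), 85.4912109375)
scene fin [ 0.61534606  0.13114297 -0.00073339] [0.65525782 0.14915016 0.05025509] top [0.64230953 0.14297396 0.04539773]
scene neck [ 0.9998233  -0.01880096  0.5998438   0.14521639]
```

```bash
python3 - <<'E'
from h import *
for n in("top","scene"):
    d=load(f"pics/{n}0.npz");P=cloud(d)
    m=(P[...,0]>.6)&(P[...,0]<.8)&(P[...,1]<-.2)&(P[...,1]>-.4)&(P[...,2]>.015)&(P[...,2]<.2)
    print(n,'beaker',m.sum(),P[m].min(0),P[m].max(0),np.median(P[m],0))
    m=(P[...,0]>.2)&(P[...,0]<.6)&(P[...,1]<.05)&(P[...,1]>-.2)&(P[...,2]>.015)&(P[...,2]<.2)
    print(n,'purple',m.sum(),P[m].min(0),P[m].max(0))
d=load("pics/wrist0.npz");print(ray(d,[[0,0]])[0])
E
```

```text
top beaker 204 [ 0.67916258 -0.32520737  0.01504645] [ 0.74461081 -0.25894689  0.09231168] [ 0.72113663 -0.29862146  0.06038279]
top purple 462 [ 0.39368006 -0.17713999  0.01501088] [0.52959263 0.00645978 0.03784847]
scene beaker 545 [ 0.6825601  -0.32604112  0.01508858] [ 0.74888712 -0.25547177  0.09007503] [ 0.71484491 -0.2921909   0.05851401]
scene purple 706 [ 0.4030571  -0.17659508  0.01514795] [0.53437733 0.00885732 0.0330799 ]
[0.08983138 0.64684936 0.37286938]
```

Call:
servo_tool --pt "8.5 0 0 0 -0.0825" --pt "8.5 0 0 0 -0.0825" --pt "8.5 -2.5 -2.2 0 0" --pt "8.5 -2.5 -2.2 0 0" --pt "8.5 -2.5 -2.2 0 0"

```text
time: 0.57
tcp_pos: [0.2295, 0.557, 0.2446]
ee_rot: [0.041, 0.999, -0.0, -0.0]
contact_force: [0.4, -0.0, -0.6]
finger_gap: 0.0849
```

Call:
servo_tool --pt "8.5 -2.5 -2.2 0 0" --pt "8.5 -2.5 -2.2 0 0" --pt "8.5 -2.5 -2.2 0 0" --pt "8.5 -2.5 -2.2 0 0" --pt "8.5 -2.5 -2.2 0 0"

```text
time: 0.98
tcp_pos: [0.3455, 0.4364, 0.2452]
ee_rot: [0.042, 0.999, -0.0, -0.0]
contact_force: [0.1, 0.5, -0.1]
finger_gap: 0.0851
```

Call:
servo_tool --pt "8.5 -2.5 -2.2 0 0" --pt "8.5 -2.5 -2.2 0 0" --pt "8.5 -2.5 -2.2 0 0" --pt "8.5 -2.5 -2.2 0 0" --pt "8.5 -2.5 -2.2 0 0"

```text
time: 1.4
tcp_pos: [0.4608, 0.3164, 0.2452]
ee_rot: [0.042, 0.999, 0.0, -0.0]
contact_force: [0.6, 0.8, -0.0]
finger_gap: 0.0849
```

Call:
servo_tool --pt "8.5 -2.4 -2.0 0 0" --pt "8.5 -2.4 -2.0 0 0" --pt "8.5 -2.4 -2.0 0 0" --pt "8.5 -2.4 -2.0 0 0" --pt "8.5 -2.4 -2.0 0 0"

```text
time: 1.82
tcp_pos: [0.5719, 0.2069, 0.2451]
ee_rot: [0.042, 0.999, -0.0, -0.0]
contact_force: [-0.2, 1.4, -0.3]
finger_gap: 0.0852
```

Call:
servo_tool --pt "8.5 -2.4 -2.0 0 0" --pt "8.5 -2.4 -2.0 0 0" --pt "8.5 -2.4 -1.8 0 0" --pt "8.5 0 0 2 0" --pt "8.5 0 0 2 0"

```text
time: 2.23
tcp_pos: [0.6403, 0.1413, 0.2057]
ee_rot: [0.044, 0.999, -0.0, 0.002]
contact_force: [-0.4, 0.1, -0.4]
finger_gap: 0.0855
```

Call:
servo_tool --pt "8.5 0 0 2 0" --pt "8.5 0 0 0 0" --pt "8.5 0 0 0 0"

```text
time: 2.48
tcp_pos: [0.6372, 0.1442, 0.1841]
ee_rot: [0.042, 0.999, -0.001, -0.001]
contact_force: [-0.1, 0.6, 0.6]
finger_gap: 0.0851
```

```bash
cat > shot.py <<'E'
import sys
from rig import manip
from h import *
s=manip.state();print({k:np.round(s[k],4) for k in("time","tcp_pos","ee_rot","contact_force","finger_gap")})
for n in sys.argv[2:]:
    d=manip.read_camera(n); np.savez(f"pics/{n}{sys.argv[1]}.npz",**d)
    cv2.imwrite(f"pics/{n}{sys.argv[1]}.png",d["pixels"][...,::-1])
E
python3 shot.py 1 wrist top
```

```text
{'time': np.float64(2.4833), 'tcp_pos': array([0.6372, 0.1442, 0.1841]), 'ee_rot': array([ 4.180e-02,  9.991e-01, -5.000e-04, -1.500e-03]), 'contact_force': array([-0.0725,  0.581 ,  0.6252]), 'finger_gap': np.float64(0.0851)}
```

View pics/wrist1.png

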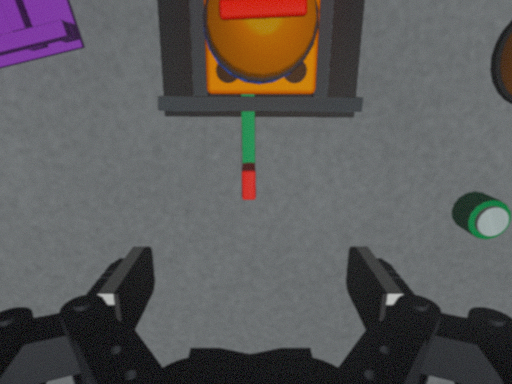

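The wrist view confirms the black dock, with the gate bar level at row 103, the green neck at column 248, and the red fin from (249,165) to (249,200). Now I'll measure precisely.

```bash
python3 - <<'E'
from h import *
d=load("pics/wrist1.npz");P=cloud(d);H,S,V=cv2.split(cv2.cvtColor(d["pixels"],cv2.COLOR_RGB2HSV))
u,v=np.meshgrid(np.arange(512),np.arange(384))
box=(u>225)&(u<275)
def ang(w): 
    a=np.degrees(np.arctan2(w[1],w[0])); return a
# fin top
m=box&((H<8)|(H>172))&(S>130)&(v>150)&(v<215)
vv=np.argwhere(m); 
rows=[(r,*np.where(m[r])[0][[0,-1]]) for r in range(150,215) if m[r].sum()>6]
a=np.array(rows);print(a[0],a[-1])
top=onz(d,np.c_[(a[:,1]+a[:,2])/2,a[:,0]],.046)
print('fin top ends',top[0],top[-1],'depth z',np.median(P[m][:,2]))
c=onz(d,[[np.median((a[:,1]+a[:,2])/2),(a[0,0]+a[-1,0])/2]],.046);print('mid',c)
w=cv2.fitLine(top[4:-4,:2].astype(np.float32),2,0,.01,.01).ravel();print('fin ang',ang(w))
g=box&(H>45)&(H<85)&(S>90)&(v>112)&(v<162)
n=np.array([(r,*np.where(g[r])[0][[0,-1]]) for r in range(114,160) if g[r].sum()>6])
q=onz(d,np.c_[(n[:,1]+n[:,2])/2,n[:,0]],.012)
w=cv2.fitLine(q[:,:2].astype(np.float32),2,0,.01,.01).ravel();print('neck',w,ang(w))
# gate bar: front edge of top: bar colour transitions per column
gray=cv2.cvtColor(d["pixels"],cv2.COLOR_RGB2GRAY).astype(float)
gs=cv2.GaussianBlur(gray,(5,5),1)
for lo,hi in((90,102),(105,125)):
    pts=[]
    for c in list(range(168,235))+list(range(265,355)):
        gr=np.diff(gs[lo:hi,c]); k=np.argmax(abs(gr)); pts.append((c,lo+k+.5))
    pts=np.array(pts); md=np.median(pts[:,1]); pts=pts[abs(pts[:,1]-md)<3]
    q=onz(d,pts,.027)[:,:2]
    w=cv2.fitLine(q.astype(np.float32),2,0,.01,.01).ravel();print('bar',md,w,ang(w)-90,len(pts))
# dock bar ends: block orange
o=(H>8)&(H<20)&(S>150)&(V>90)&(v<96)&(abs(P[...,2]-.05)<.004)
print('block',P[o].min(0),P[o].max(0),np.where(o)[1].min(),np.where(o)[1].max())
ends=[np.where((gs[104]<75)&(u[0]>120)&(u[0]<400))[0][[0,-1]]];print(ends, onz(d,[[ends[0][0],104],[ends[0][1],104]],.027))
E
```

```text
[165 245 253] [199 244 253]
fin top ends [0.62393457 0.1435589  0.046     ] [0.65326431 0.14064151 0.046     ] depth z 0.045732701213445526
mid [[0.63835772 0.14191429 0.046     ]]
fin ang -3.5300965
neck [ 0.99675685 -0.0804719   0.6052041   0.1440846 ] -4.6156907
bar 93.5 [0.07511183 0.9971751  0.5678116  0.14911409] -4.3076553 105
bar 116.5 [0.08732562 0.9961798  0.5872532  0.15865737] -5.0097733 157
block [0.50139334 0.11661449 0.04614846] [0.57118464 0.20378044 0.05229887] 204 319
[array([160, 360])] [[0.56993646 0.07334049 0.027     ]
 [0.58395465 0.24006722 0.027     ]]
```

Call:
servo_tool --pt "8.5 -0.1 -0.2 2.5 0" --pt "8.5 0 0 2.5 0" --pt "8.5 0 0 2.5 0" --pt "8.5 0 0 2.5 0" --pt "8.5 0 0 0 0"

```text
time: 3.0
tcp_pos: [0.6363, 0.142, 0.0817]
ee_rot: [0.042, 0.999, -0.001, -0.003]
contact_force: [-1.2, 0.2, -0.8]
finger_gap: 0.085
```

```bash
python3 shot.py 2 wrist scene
```

```text
{'time': np.float64(3.0), 'tcp_pos': array([0.6363, 0.142 , 0.0817]), 'ee_rot': array([ 0.0417,  0.9991, -0.001 , -0.0031]), 'contact_force': array([-1.2058,  0.2416, -0.7888]), 'finger_gap': np.float64(0.085)}
```

View pics/wrist2.png

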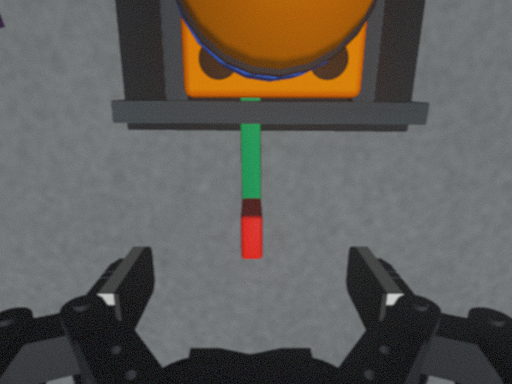

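View pics/scene2.png

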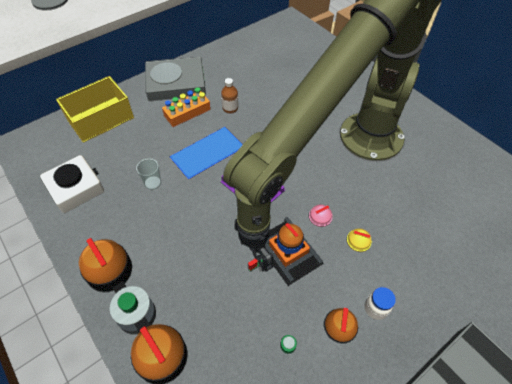

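Fin is centred between the jaws (column 252 against the midpoint at 250), and the hand clears the stack. Descending.

Call:
servo_tool --pt "8.5 -0.2 0 1.8 0" --pt "8.5 0 0 1.8 0" --pt "8.5 0 0 1.8 0" --pt "8.5 0 0 0 0" --pt "8.5 0 0 0 0"

```text
time: 3.52
tcp_pos: [0.6419, 0.1424, 0.0331]
ee_rot: [0.042, 0.999, 0.0, 0.001]
contact_force: [0.5, -0.5, 0.5]
finger_gap: 0.0849
```

```bash
python3 shot.py 3 wrist scene; python3 - <<'E'
from h import *
d=load("pics/scene3.npz");c=d["pixels"][190:300,215:335,::-1];cv2.imwrite("pics/s3c.png",cv2.resize(c,None,fx=6,fy=5.4,interpolation=2))
E
```

```text
{'time': np.float64(3.5167), 'tcp_pos': array([0.6419, 0.1424, 0.0331]), 'ee_rot': array([4.180e-02, 9.991e-01, 3.000e-04, 9.000e-04]), 'contact_force': array([ 0.5174, -0.4703,  0.5155]), 'finger_gap': np.float64(0.0849)}
```

View pics/wrist3.png

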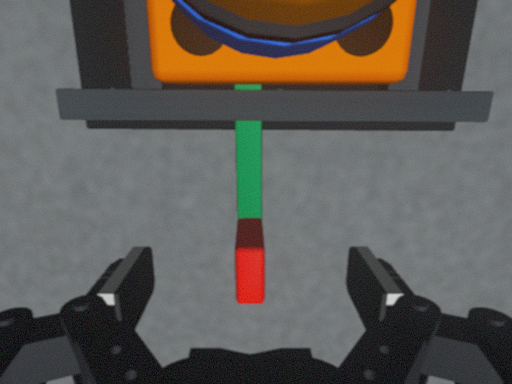

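View pics/s3c.png

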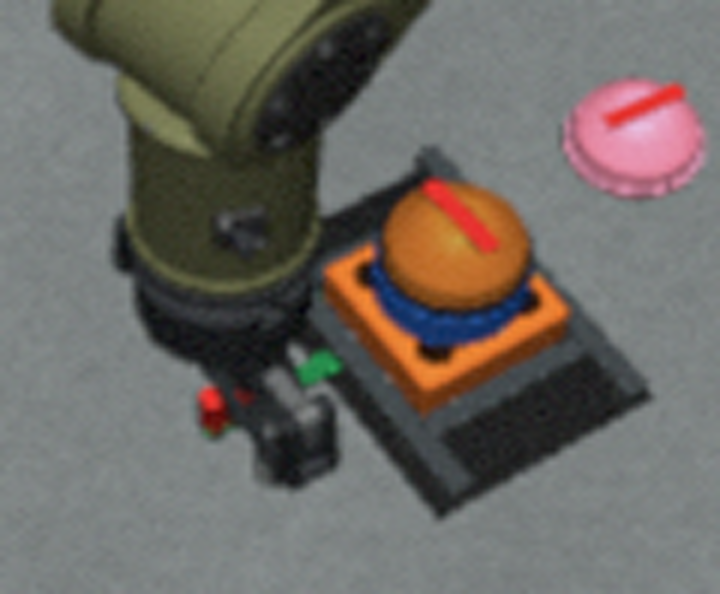

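Call:
servo_tool --pt "8.5 0 0 0.5 0" --pt "8.5 0 0 0 0" --pt "8.5 0 0 0 0"

```text
time: 3.87
tcp_pos: [0.6412, 0.1422, 0.0269]
ee_rot: [0.042, 0.999, 0.0, 0.0]
contact_force: [0.1, -0.3, 0.4]
finger_gap: 0.0847
```

```bash
python3 shot.py 4 wrist; python3 - <<'E'
from h import *
from rig import manip
s=manip.state()
d=load("pics/wrist4.npz");P=cloud(d);H,S,V=cv2.split(cv2.cvtColor(d["pixels"],cv2.COLOR_RGB2HSV))
m=((H<8)|(H>172))&(S>130)&(P[...,2]>.043)&(P[...,2]<.05);m[:220]=0
print('fin',P[m].mean(0),P[m].min(0),P[m].max(0)); print('tcp px',proj(d,s["tcp_pos"]),proj(d,s["tcp_pos"]+[0,0,.02]))
E
```

```text
{'time': np.float64(3.8667), 'tcp_pos': array([0.6412, 0.1422, 0.0269]), 'ee_rot': array([4.190e-02, 9.991e-01, 2.000e-04, 3.000e-04]), 'contact_force': array([ 0.0879, -0.2998,  0.43  ]), 'finger_gap': np.float64(0.0847)}
fin [0.63943697 0.14154436 0.04572309] [0.62722367 0.13505367 0.04300628] [0.65397251 0.14783779 0.04762995]
tcp px [[251.99496347 262.94057097]] [[252.35066159 289.56344244]]
```

Call:
servo_tool --pt "5 0 0 0 0" --pt "3 0 0 0 0" --pt "2 0 0 0 0" --pt "1.5 0 0 0 0" --pt "0.5 0 0 0 0"

```text
time: 4.33
tcp_pos: [0.6409, 0.142, 0.0263]
ee_rot: [0.042, 0.999, 0.0, -0.0]
contact_force: [-0.1, -0.1, -0.4]
finger_gap: 0.0254
```

Call:
servo_tool --pt "0 0 0 0 0" --pt "0 0 0 0 0" --pt "0 0 0 0 0" --pt "0 0 0 0 0"

```text
time: 4.67
tcp_pos: [0.6409, 0.1419, 0.0264]
ee_rot: [0.042, 0.999, -0.0, -0.0]
contact_force: [-0.9, -0.4, 2.3]
finger_gap: 0.0115
```

Call:
servo_tool --pt "0 0 0 0 0" --pt "0 0 0 0 0" --pt "0 0 0 0 0"

```text
time: 4.92
tcp_pos: [0.6409, 0.1419, 0.0264]
ee_rot: [0.042, 0.999, -0.0, -0.0]
contact_force: [-0.1, -1.1, 1.6]
finger_gap: 0.0111
```

Call:
servo_tool --pt "0 0 0.2 0 0" --pt "0 0 0.2 0 0" --pt "0 -0.1 0 0 0" --pt "0 -0.1 0 0 0" --pt "0 0 0 0 0"

```text
time: 5.33
tcp_pos: [0.6427, 0.1457, 0.0262]
ee_rot: [0.042, 0.999, -0.0, -0.001]
contact_force: [-3.0, -2.8, 5.2]
finger_gap: 0.0111
```

Call:
servo_tool --pt "0 -0.1 0 0 0" --pt "0 -0.1 0 0 0" --pt "0 0 0 0 0"

```text
time: 5.58
tcp_pos: [0.6445, 0.1462, 0.0261]
ee_rot: [0.042, 0.999, 0.0, -0.001]
contact_force: [-5.1, -2.1, 4.9]
finger_gap: 0.0112
```

Call:
servo_tool --pt "0 -0.1 0 0 0" --pt "0 -0.05 0 0 0" --pt "0 0 0 0 0"

```text
time: 5.83
tcp_pos: [0.6448, 0.1463, 0.0259]
ee_rot: [0.042, 0.999, 0.0, -0.002]
contact_force: [-7.6, -1.5, 5.5]
finger_gap: 0.0115
```

Call:
servo_tool --pt "0 -0.05 0 0 0" --pt "0 -0.05 0 0 0" --pt "0 0 0 0 0"

```text
time: 6.08
tcp_pos: [0.6465, 0.1466, 0.026]
ee_rot: [0.042, 0.999, 0.001, -0.001]
contact_force: [-4.9, -0.6, 4.8]
finger_gap: 0.0112
```

Call:
servo_tool --pt "0 -0.05 0 0 0" --pt "0 0 0 0 0"

```text
time: 6.25
tcp_pos: [0.6466, 0.1466, 0.0259]
ee_rot: [0.042, 0.999, 0.001, -0.002]
contact_force: [-6.3, -1.4, 6.4]
finger_gap: 0.0111
```

Call:
servo_tool --pt "0 -0.05 0 0 0" --pt "0 0 0 0 0"

```text
time: 6.42
tcp_pos: [0.6466, 0.1466, 0.0258]
ee_rot: [0.042, 0.999, 0.0, -0.002]
contact_force: [-7.7, -2.1, 5.4]
finger_gap: 0.0108
```

Call:
servo_tool --pt "0 -0.05 0 0 0" --pt "0 -0.05 0 0 0" --pt "0 0 0 0 0"

```text
time: 6.67
tcp_pos: [0.6467, 0.1466, 0.0256]
ee_rot: [0.042, 0.999, 0.0, -0.003]
contact_force: [-8.1, -1.5, 6.2]
finger_gap: 0.0112
```

Call:
servo_tool --pt "0 -0.05 0 0 0" --pt "0 0 0 0 0"

```text
time: 6.83
tcp_pos: [0.6468, 0.1465, 0.0255]
ee_rot: [0.042, 0.999, 0.0, -0.004]
contact_force: [-10.3, -1.9, 6.9]
finger_gap: 0.0113
```

Contact with the stop at x≈0.6467 at about 10 N. I'll slide sideways with this light pull and watch for the advance.

Call:
servo_tool --pt "0 0 0.1 0 0" --pt "0 0 0.1 0 0" --pt "0 0 0 0 0"

```text
time: 7.08
tcp_pos: [0.6468, 0.1467, 0.0254]
ee_rot: [0.042, 0.999, -0.001, -0.004]
contact_force: [-9.9, -4.8, 7.1]
finger_gap: 0.0112
```

Call:
servo_tool --pt "0 0 0.1 0 0" --pt "0 0 0.1 0 0" --pt "0 0 0 0 0"

```text
time: 7.33
tcp_pos: [0.6469, 0.1469, 0.0253]
ee_rot: [0.042, 0.999, -0.002, -0.004]
contact_force: [-11.8, -6.8, 9.0]
finger_gap: 0.0113
```

Call:
servo_tool --pt "0 0 0.1 0 0" --pt "0 0 0.1 0 0" --pt "0 0 0 0 0"

```text
time: 7.58
tcp_pos: [0.647, 0.1472, 0.0253]
ee_rot: [0.043, 0.999, -0.003, -0.005]
contact_force: [-11.1, -9.5, 9.8]
finger_gap: 0.0111
```

Call:
servo_tool --pt "0 0 0.1 0 0" --pt "0 0 0.1 0 0" --pt "0 0 0 0 0"

```text
time: 7.83
tcp_pos: [0.6471, 0.1476, 0.0251]
ee_rot: [0.043, 0.999, -0.004, -0.005]
contact_force: [-12.4, -11.4, 9.2]
finger_gap: 0.0112
```

Sideways is binding (about 11 N), so I'll ease off the pull and shift unloaded.

Call:
servo_tool --pt "0 0.2 -0.1 -0.1 0" --pt "0 0.2 -0.2 -0.1 0" --pt "0 0.1 -0.1 0 0" --pt "0 0 0 0 0"

```text
time: 8.17
tcp_pos: [0.646, 0.1501, 0.0278]
ee_rot: [0.042, 0.999, 0.0, 0.001]
contact_force: [-0.0, -1.2, -4.6]
finger_gap: 0.0113
```

Call:
servo_tool --pt "0 0 0.1 0 0" --pt "0 0 0.1 0 0" --pt "0 0 0 0 0"

```text
time: 8.42
tcp_pos: [0.6459, 0.1524, 0.028]
ee_rot: [0.042, 0.999, 0.0, 0.0]
contact_force: [-0.2, -1.2, -4.5]
finger_gap: 0.0112
```

Call:
servo_tool --pt "0 -0.1 0 0.1 0" --pt "0 -0.1 0 0 0" --pt "0 -0.1 0 0 0" --pt "0 0 0 0 0"

```text
time: 8.75
tcp_pos: [0.6485, 0.1522, 0.0271]
ee_rot: [0.042, 0.999, 0.0, -0.0]
contact_force: [-1.6, 0.3, -4.3]
finger_gap: 0.0114
```

Call:
servo_tool --pt "0 0 0.1 0 0" --pt "0 0 0.1 0 0" --pt "0 0 0 0 0"

```text
time: 9.0
tcp_pos: [0.6489, 0.153, 0.0273]
ee_rot: [0.042, 0.999, -0.0, -0.0]
contact_force: [-1.8, -1.2, -3.3]
finger_gap: 0.0118
```

Call:
servo_tool --pt "0 -0.1 0 0 0" --pt "0 -0.1 0 0 0" --pt "0 0 0 0 0"

```text
time: 9.25
tcp_pos: [0.6508, 0.1527, 0.0272]
ee_rot: [0.042, 0.999, -0.0, -0.0]
contact_force: [-2.7, -2.3, -3.5]
finger_gap: 0.0109
```

Call:
servo_tool --pt "0 -0.1 0 0 0" --pt "0 -0.1 0 0 0" --pt "0 0 0 0 0"

```text
time: 9.5
tcp_pos: [0.653, 0.1526, 0.0272]
ee_rot: [0.042, 0.999, -0.0, -0.0]
contact_force: [-2.4, -2.8, -3.1]
finger_gap: 0.0112
```

```bash
python3 shot.py 5 wrist
```

```text
{'time': np.float64(9.5), 'tcp_pos': array([0.653 , 0.1526, 0.0272]), 'ee_rot': array([ 4.190e-02,  9.991e-01, -3.000e-04, -1.000e-04]), 'contact_force': array([-2.371 , -2.8318, -3.1491]), 'finger_gap': np.float64(0.0112)}
```

View pics/wrist5.png

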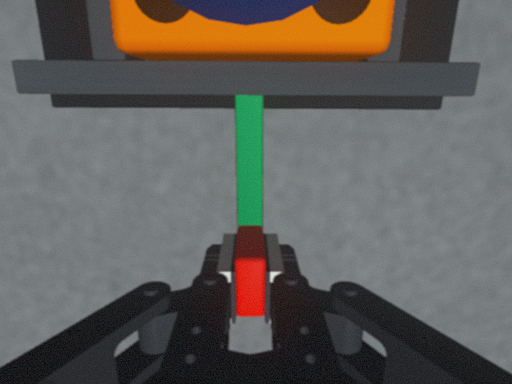

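The fin is firmly held and the plate has passed the keeper (x advanced 12 mm with low force). Continuing the pull straight.

Call:
servo_tool --pt "0 -0.1 -0.1 0 0" --pt "0 -0.15 0 0 0" --pt "0 -0.15 0 0 0"

```text
time: 9.8
tcp_pos: [0.6569, 0.1521, 0.0273]
ee_rot: [0.042, 0.999, 0.0, 0.0]
contact_force: [-3.3, -2.5, -3.6]
finger_gap: 0.0116
```

Call:
servo_tool --pt "0 -0.15 0 0 0" --pt "0 -0.15 0 0 0" --pt "0 -0.15 0 0 0"

```text
time: 10.05
tcp_pos: [0.6616, 0.1517, 0.0274]
ee_rot: [0.042, 0.999, 0.0, 0.0]
contact_force: [-1.9, -1.7, -4.0]
finger_gap: 0.0109
```

Call:
servo_tool --pt "0 -0.2 0 0 0" --pt "0 -0.2 0 0 0" --pt "0 -0.2 0 0 0"

```text
time: 10.3
tcp_pos: [0.6677, 0.1511, 0.0275]
ee_rot: [0.042, 0.999, 0.0, 0.0]
contact_force: [-2.4, -1.2, -3.1]
finger_gap: 0.0113
```

Call:
servo_tool --pt "0 -0.2 0 0 0" --pt "0 -0.2 0 0 0" --pt "0 -0.2 0 0 0" --pt "0 -0.2 0 0 0"

```text
time: 10.63
tcp_pos: [0.6756, 0.1504, 0.0275]
ee_rot: [0.042, 0.999, 0.0, 0.0]
contact_force: [-1.0, -0.8, -2.8]
finger_gap: 0.0113
```

Call:
servo_tool --pt "0 -0.2 0 0 0" --pt "0 -0.2 0 0 0" --pt "0 -0.2 0 0 0" --pt "0 -0.2 0 0 0"

```text
time: 10.97
tcp_pos: [0.6834, 0.1498, 0.0273]
ee_rot: [0.042, 0.999, 0.0, -0.0]
contact_force: [-2.2, -0.4, -2.8]
finger_gap: 0.0112
```

Call:
servo_tool --pt "0 -0.2 0 0 0" --pt "0 -0.2 0 0 0" --pt "0 -0.2 0 0 0" --pt "0 -0.2 0 0 0"

```text
time: 11.3
tcp_pos: [0.6912, 0.149, 0.0273]
ee_rot: [0.042, 0.999, 0.0, -0.0]
contact_force: [-2.2, -0.8, -3.6]
finger_gap: 0.0111
```

Call:
servo_tool --pt "0 -0.2 0 0 0" --pt "0 -0.2 0 0 0" --pt "0 -0.2 0 0 0" --pt "0 -0.2 0 0 0"

```text
time: 11.63
tcp_pos: [0.7002, 0.1482, 0.0278]
ee_rot: [0.042, 0.999, 0.0, 0.001]
contact_force: [-0.4, 0.0, -2.9]
finger_gap: 0.0111
```

```bash
python3 shot.py 6 scene wrist; python3 - <<'E'
from h import *
d=load("pics/scene6.npz");c=d["pixels"][190:300,215:335,::-1];cv2.imwrite("pics/s6c.png",cv2.resize(c,None,fx=6,fy=5.4,interpolation=2))
E
```

```text
{'time': np.float64(11.6333), 'tcp_pos': array([0.7002, 0.1482, 0.0278]), 'ee_rot': array([4.190e-02, 9.991e-01, 2.000e-04, 1.000e-03]), 'contact_force': array([-0.3891,  0.0448, -2.907 ]), 'finger_gap': np.float64(0.0111)}
```

View pics/s6c.png

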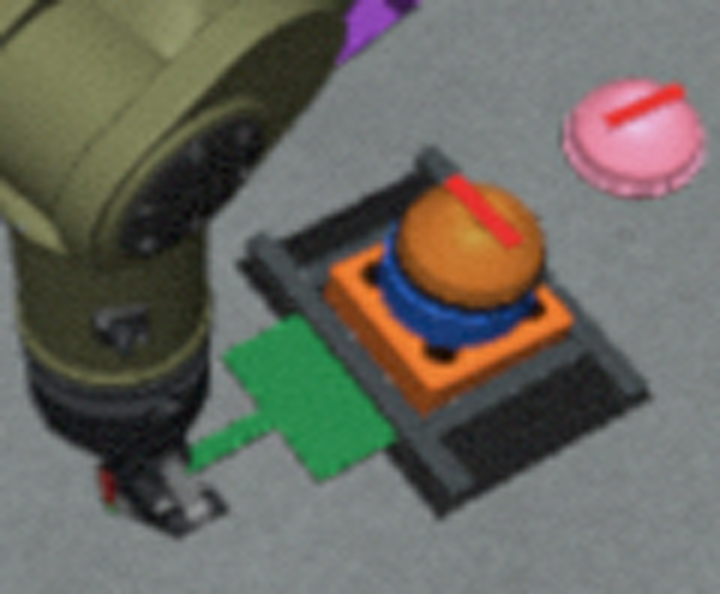

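View pics/wrist6.png

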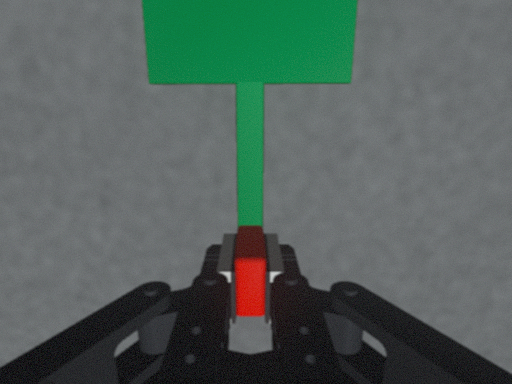

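The plate is more than halfway out. The stack leans back slightly, as expected, and is still piled. Continuing slowly.

Call:
servo_tool --pt "0 -0.2 0 0 0" --pt "0 -0.2 0 0 0" --pt "0 -0.2 0 0 0" --pt "0 -0.2 0 0 0"

```text
time: 12.07
tcp_pos: [0.7074, 0.1475, 0.0275]
ee_rot: [0.042, 0.999, 0.0, 0.0]
contact_force: [-0.4, 0.1, -2.3]
finger_gap: 0.0111
```

Call:
servo_tool --pt "0 -0.2 0 0 0" --pt "0 -0.2 0 0 0" --pt "0 -0.2 0 0 0" --pt "0 -0.2 0 0 0"

```text
time: 12.4
tcp_pos: [0.7154, 0.1469, 0.0274]
ee_rot: [0.042, 0.999, 0.0, 0.0]
contact_force: [-0.6, 0.2, -2.1]
finger_gap: 0.0111
```

Call:
servo_tool --pt "0 -0.2 0 0 0" --pt "0 -0.2 0 0 0" --pt "0 -0.2 0 0 0" --pt "0 -0.2 0 0 0"

```text
time: 12.73
tcp_pos: [0.7233, 0.1462, 0.0274]
ee_rot: [0.042, 0.999, 0.0, 0.0]
contact_force: [0.1, 0.0, -2.9]
finger_gap: 0.0112
```

Call:
servo_tool --pt "0 -0.2 0 0 0" --pt "0 -0.2 0 0 0" --pt "0 -0.2 0 0 0" --pt "0 -0.2 0 0 0"

```text
time: 13.07
tcp_pos: [0.7314, 0.1455, 0.0275]
ee_rot: [0.042, 0.999, 0.0, 0.0]
contact_force: [0.4, -0.2, -1.4]
finger_gap: 0.0111
```

Call:
servo_tool --pt "0 -0.2 0 0 0" --pt "0 -0.2 0 0 0" --pt "0 -0.2 0 0 0" --pt "0 -0.2 0 0 0"

```text
time: 13.4
tcp_pos: [0.7392, 0.1449, 0.0273]
ee_rot: [0.042, 0.999, 0.0, 0.0]
contact_force: [-0.4, -0.5, -0.5]
finger_gap: 0.0113
```

Call:
servo_tool --pt "0 -0.2 0 0 0" --pt "0 -0.2 0 0 0" --pt "0 -0.2 0 0 0" --pt "0 -0.2 0 0 0"

```text
time: 13.73
tcp_pos: [0.7472, 0.1442, 0.0273]
ee_rot: [0.042, 0.999, 0.0, 0.0]
contact_force: [0.5, 0.5, -0.8]
finger_gap: 0.0109
```

Call:
servo_tool --pt "0 -0.5 0 0 0" --pt "0 -0.7 0 0 0" --pt "0 -0.7 0 0 0" --pt "0 -0.5 0 0 0" --pt "0 0 0 0 0"

```text
time: 14.15
tcp_pos: [0.7722, 0.1415, 0.0272]
ee_rot: [0.042, 0.999, -0.0, 0.001]
contact_force: [-0.1, 0.1, -0.7]
finger_gap: 0.0114
```

```bash
python3 shot.py 7 scene top wrist; python3 - <<'E'
from h import *
d=load("pics/scene7.npz");c=d["pixels"][190:300,215:335,::-1];cv2.imwrite("pics/s7c.png",cv2.resize(c,None,fx=6,fy=5.4,interpolation=2))
E
```

```text
{'time': np.float64(14.15), 'tcp_pos': array([0.7722, 0.1415, 0.0272]), 'ee_rot': array([ 4.210e-02,  9.991e-01, -2.000e-04,  6.000e-04]), 'contact_force': array([-0.1054,  0.1364, -0.7002]), 'finger_gap': np.float64(0.0114)}
```

View pics/s7c.png

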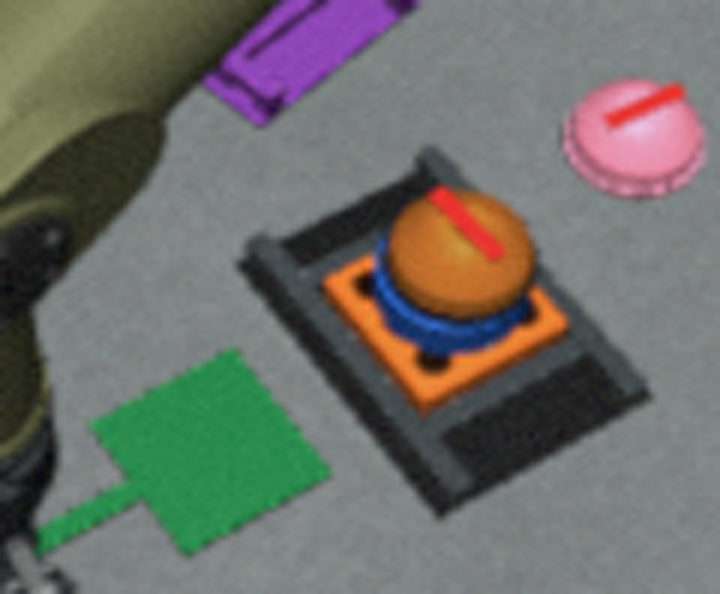

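View pics/wrist7.png

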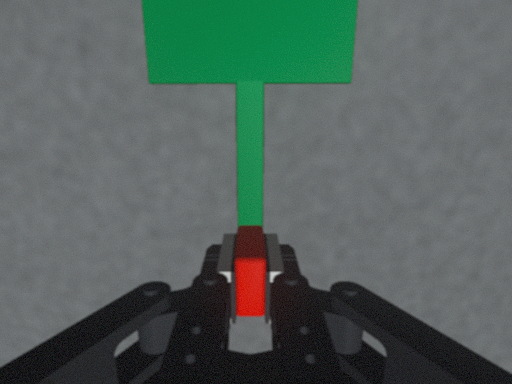

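The stack has settled upright in the dock, and the plate is clear, flat and firmly gripped. Next: lift, align and carry it.

Call:
servo_tool --pt "0 0 0 -1 0" --pt "0 0 0 -1.5 0" --pt "0 0 0 -2 -0.04" --pt "0 0 0 -2 -0.044" --pt "0 0 0 -1.5 0"

```text
time: 14.72
tcp_pos: [0.772, 0.1423, 0.1117]
ee_rot: [-0.001, 1.0, 0.0, 0.002]
contact_force: [0.7, 0.1, 0.1]
finger_gap: 0.0115
```

Call:
servo_tool --pt "0 0 -1.5 0 0" --pt "0 0 -2.2 0 0" --pt "0 0 -2.5 0 0" --pt "0 0.5 -2.5 0 0" --pt "0 1.0 -2.5 0 0"

```text
time: 15.13
tcp_pos: [0.7557, 0.0273, 0.1067]
ee_rot: [0.001, 1.0, -0.001, -0.0]
contact_force: [-0.2, -0.5, -0.7]
finger_gap: 0.0114
```

Call:
servo_tool --pt "0 2.0 -2.5 0 0" --pt "0 2.0 -2.5 0 0" --pt "0 2.0 -2.5 0 0" --pt "0 2.0 -2.5 0 0" --pt "0 2.0 -2.5 0 0"

```text
time: 15.55
tcp_pos: [0.6539, -0.0974, 0.107]
ee_rot: [0.001, 1.0, -0.0, -0.0]
contact_force: [0.8, -1.3, -1.2]
finger_gap: 0.0111
```

```bash
python3 shot.py 8 wrist
```

```text
{'time': np.float64(15.55), 'tcp_pos': array([ 0.6539, -0.0974,  0.107 ]), 'ee_rot': array([ 1.e-03,  1.e+00, -1.e-04, -3.e-04]), 'contact_force': array([ 0.8171, -1.2959, -1.1663]), 'finger_gap': np.float64(0.0111)}
```

View pics/wrist8.png

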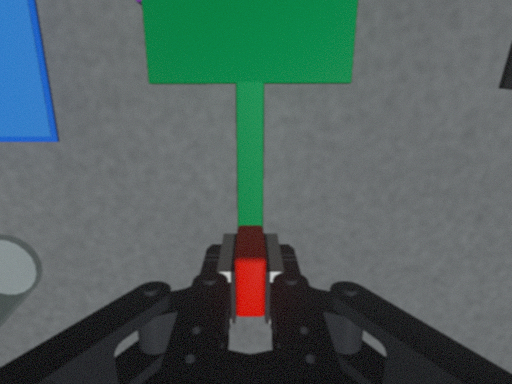

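Plate still level and straight in the grip. Carrying on to the mat.

Call:
servo_tool --pt "0 1.5 -2.0 0 0" --pt "0 1.5 -2.3 0 0" --pt "0 1.5 -2.4 0 0" --pt "0 1.5 -2.4 0 0" --pt "0 1.0 -2.4 0 0"

```text
time: 16.02
tcp_pos: [0.5836, -0.212, 0.1071]
ee_rot: [0.001, 1.0, 0.0, -0.001]
contact_force: [-0.6, -0.8, -1.1]
finger_gap: 0.0113
```

Call:
servo_tool --pt "0 1.0 -2.4 0 0" --pt "0 0.2 -2.4 0 0" --pt "0 0 -2.0 0 0" --pt "0 0 -1.0 0 0" --pt "0 0 0 0 0"

```text
time: 16.43
tcp_pos: [0.5724, -0.2918, 0.1073]
ee_rot: [0.003, 1.0, -0.001, -0.0]
contact_force: [-0.7, -0.4, -0.2]
finger_gap: 0.0113
```

Call:
servo_tool --pt "0 0 0 1.5 0" --pt "0 0 0 1.5 0" --pt "0 0 0 0 0" --pt "0 0 0 0 0"

```text
time: 16.77
tcp_pos: [0.5736, -0.2858, 0.0763]
ee_rot: [-0.001, 1.0, 0.001, -0.001]
contact_force: [-0.2, 0.4, -1.0]
finger_gap: 0.0112
```

```bash
python3 shot.py 9 wrist scene
```

```text
{'time': np.float64(16.7667), 'tcp_pos': array([ 0.5736, -0.2858,  0.0763]), 'ee_rot': array([-8.0e-04,  1.0e+00,  1.0e-03, -1.1e-03]), 'contact_force': array([-0.2476,  0.3811, -0.9502]), 'finger_gap': np.float64(0.0112)}
```

View pics/wrist9.png

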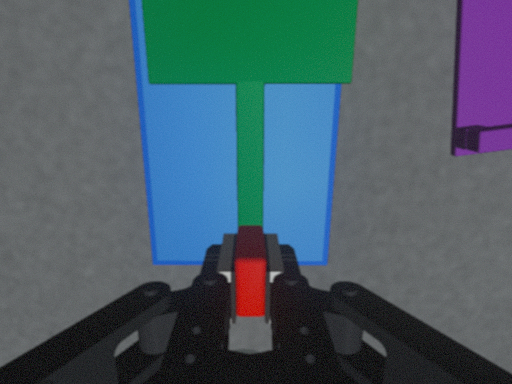

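View pics/scene9.png

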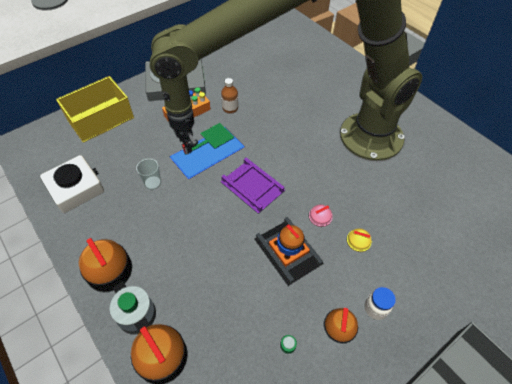

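Call:
servo_tool --pt "0 0 -0.6 1.5 0" --pt "0 0 0 1.5 0" --pt "0 0 0 1.2 0" --pt "0 0 0 0.4 0" --pt "0 0 0 0 0"

```text
time: 17.28
tcp_pos: [0.5729, -0.2934, 0.0295]
ee_rot: [-0.0, 1.0, 0.001, -0.001]
contact_force: [0.1, -0.0, -1.9]
finger_gap: 0.0111
```

Call:
servo_tool --pt "0 0 0 0 0" --pt "0 0 0 0.2 0" --pt "0 0 0 0 0" --pt "0 0 0 0 0"

```text
time: 17.62
tcp_pos: [0.5744, -0.294, 0.0299]
ee_rot: [-0.0, 1.0, -0.0, 0.0]
contact_force: [0.6, 0.9, -1.2]
finger_gap: 0.0111
```

Call:
servo_tool --pt "0 0 0 0.2 0" --pt "0 0 0 0 0" --pt "0 0 0 0 0"

```text
time: 17.87
tcp_pos: [0.574, -0.2938, 0.0273]
ee_rot: [-0.0, 1.0, 0.0, 0.0]
contact_force: [-0.1, -0.1, -1.6]
finger_gap: 0.0109
```

Call:
servo_tool --pt "0 0 0 0.2 0" --pt "0 0 0 0 0" --pt "0 0 0 0 0"

```text
time: 18.12
tcp_pos: [0.5739, -0.2938, 0.0251]
ee_rot: [-0.0, 1.0, 0.0, -0.0]
contact_force: [-0.0, 0.2, -1.1]
finger_gap: 0.0112
```

Call:
servo_tool --pt "0 0 0 0.1 0" --pt "0 0 0 0 0" --pt "0 0 0 0 0"

```text
time: 18.37
tcp_pos: [0.574, -0.2939, 0.0243]
ee_rot: [-0.0, 1.0, 0.0, -0.0]
contact_force: [-0.8, -0.2, -0.2]
finger_gap: 0.0111
```

Call:
servo_tool --pt "0 0 0 0.1 0" --pt "0 0 0 0 0" --pt "0 0 0 0 0"

```text
time: 18.62
tcp_pos: [0.5742, -0.294, 0.0235]
ee_rot: [-0.0, 1.0, -0.0, 0.0]
contact_force: [0.3, -1.0, -0.3]
finger_gap: 0.0114
```

Plate rests on the mat and its weight is off the wrist. Releasing.

Call:
servo_tool --pt "2 0 0 0 0" --pt "3 0 0 0 0" --pt "4 0 0 0 0" --pt "5 0 0 0 0" --pt "6 0 0 0 0"

```text
time: 19.03
tcp_pos: [0.574, -0.2939, 0.0233]
ee_rot: [-0.0, 1.0, 0.0, 0.0]
contact_force: [0.5, 0.2, 0.8]
finger_gap: 0.0596
```

```bash
python3 shot.py 10 wrist
```

```text
{'time': np.float64(19.0333), 'tcp_pos': array([ 0.574 , -0.2939,  0.0233]), 'ee_rot': array([-1.e-04,  1.e+00,  0.e+00,  0.e+00]), 'contact_force': array([0.4828, 0.2277, 0.8096]), 'finger_gap': np.float64(0.0596)}
```

View pics/wrist10.png

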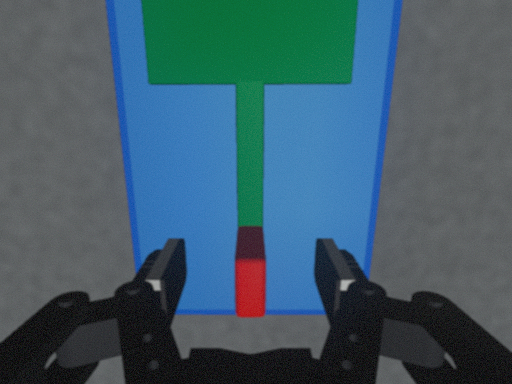

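Jaws are clear of the fin on both sides. Retreating upwards.

Call:
servo_tool --pt "6 0 0 -1.5 0" --pt "6 0 0 -2.5 0" --pt "6 0 0 -3 0" --pt "6 0 0 -3 0" --pt "6 0 0 -3 0"

```text
time: 19.5
tcp_pos: [0.5737, -0.2938, 0.1545]
ee_rot: [-0.0, 1.0, 0.0, -0.0]
contact_force: [1.2, 0.3, 0.1]
finger_gap: 0.0601
```

Call:
servo_tool --pt "6 0 0 -3 0" --pt "6 0 0 -3 0" --pt "6 0 0 0 0" --pt "6 0 0 0 0" --pt "6 0 0 0 0"

```text
time: 19.92
tcp_pos: [0.5737, -0.2936, 0.2128]
ee_rot: [-0.0, 1.0, 0.0, -0.0]
contact_force: [-0.6, -0.4, -0.0]
finger_gap: 0.0598
```

```bash
python3 shot.py 11 scene wrist top; python3 - <<'E'
from h import *
d=load("pics/scene11.npz");c=d["pixels"][110:300,140:340,::-1];cv2.imwrite("pics/s11c.png",cv2.resize(c,None,fx=3,fy=3,interpolation=2))
for n in("scene","wrist","top"):
    d=load(f"pics/{n}11.npz");P=cloud(d);H,S,V=cv2.split(cv2.cvtColor(d["pixels"],cv2.COLOR_RGB2HSV))
    m=(H>60)&(H<88)&(S>120)&(P[...,0]>.36)&(P[...,0]<.64)&(P[...,1]<-.2)&(P[...,1]>-.4)&(P[...,2]<.03)
    if m.sum()>20:
        vu=np.argwhere(m)[:,::-1]; q=onz(d,vu,.009)[:,:2]*1000; print(n,'plate',cv2.minAreaRect(q.astype(np.float32)),np.median(P[m][:,2]))
    b=(H>100)&(H<115)&(S>150)&(V>100)&(P[...,0]>.3)&(P[...,0]<.7)&(P[...,1]<-.2)&(P[...,1]>-.4)&(P[...,2]<.015)
    if b.sum()>20:
        q=P[b][:,:2]*1000; print(n,'mat',cv2.minAreaRect(q.astype(np.float32)))
    dk=(abs(P[...,0]-.524)<.05)&(abs(P[...,1]-.161)<.05)
    o=dk&(H>8)&(H<20)&(S>150)&(abs(P[...,2]-.044)<.008)
    if o.sum()>10: print(n,'block',cv2.minAreaRect((P[o][:,:2]*1000).astype(np.float32)),np.median(P[o][:,2]))
    t=dk&(P[...,2]>.075); 
    if t.sum()>10: print(n,'cover',cv2.minAreaRect((P[t][:,:2]*1000).astype(np.float32)),P[t][:,2].max())
E
```

```text
{'time': np.float64(19.9167), 'tcp_pos': array([ 0.5737, -0.2936,  0.2128]), 'ee_rot': array([-1.e-04,  1.e+00,  3.e-04, -2.e-04]), 'contact_force': array([-0.5806, -0.3823, -0.0135]), 'finger_gap': np.float64(0.0598)}
scene plate ((489.16534423828125, -293.768310546875), (140.07546997070312, 83.18743133544922), 0.07080824673175812) 0.009220344338285558
scene mat ((501.5793151855469, -292.6907653808594), (228.85528564453125, 124.08854675292969), 0.007910207845270634)
scene block ((529.8203125, 163.9702911376953), (84.916748046875, 83.44264221191406), 86.00103759765625) 0.0431110387768765
scene cover ((526.924072265625, 164.8354034423828), (66.64912414550781, 70.35098266601562), 32.21836853027344) 0.1207404014218798
wrist plate ((492.7460632324219, -294.9935607910156), (136.99562072753906, 82.7756118774414), 0.019049962982535362) 0.008886875450014403
wrist mat ((519.4428100585938, -293.234375), (119.87362670898438, 193.8395233154297), 89.91971588134766)
top mat ((537.9657592773438, -261.01861572265625), (149.7963104248047, 51.57016372680664), 0.02306710183620453)
top block ((526.59912109375, 162.12136840820312), (83.06397247314453, 83.38697814941406), 85.21546173095703) 0.04481531377667536
top cover ((520.5916137695312, 160.716064453125), (69.33214569091797, 67.5162582397461), 46.21743392944336) 0.12346259211172028
```

View pics/s11c.png

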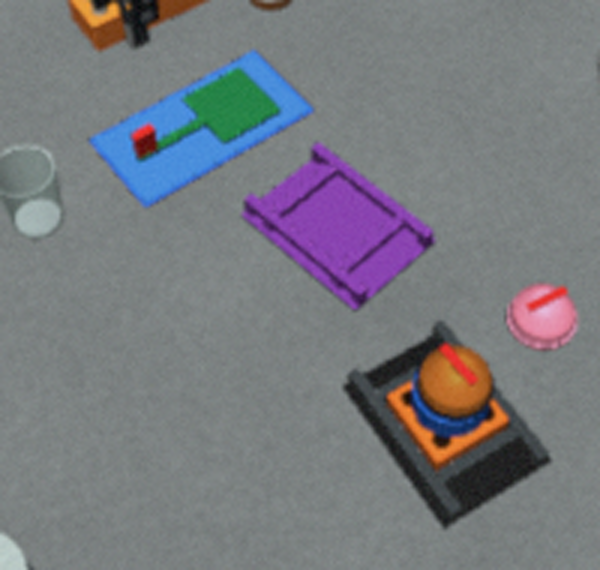

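View pics/wrist11.png

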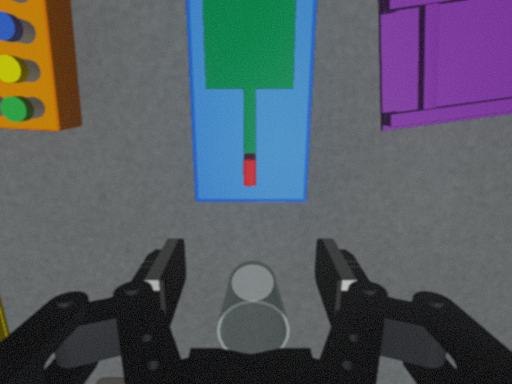

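```bash
python3 - <<'E'
from h import *
def red(n,box):
    d=load(n);H,S,V=cv2.split(cv2.cvtColor(d["pixels"],cv2.COLOR_RGB2HSV))
    m=((H<8)|(H>172))&(S>130)&(V>70);k=np.zeros_like(m);x0,y0,x1,y1=box;k[y0:y1,x0:x1]=1
    return np.argwhere(m&k)[:,::-1].mean(0)
def sil(n,box,z):
    d=load(n);P=cloud(d);H,S,V=cv2.split(cv2.cvtColor(d["pixels"],cv2.COLOR_RGB2HSV))
    B=(abs(P[...,0]-.524)<.06)&(abs(P[...,1]-.161)<.06)
    cov=B&(P[...,2]>z+.016); q=P[cov]
    s=np.c_[2*q,np.ones(len(q))]; # sphere-ish centre by lsq
    pk=B&(H>100)&(H<130)&(S>100)
    return q.mean(0).round(4),len(q),P[pk].mean(0).round(4),pk.sum()
for t,dz,z in(("0",0,.080),("11",-.006,.074)):
    a,b=red(f"pics/top{t}.npz",(185,190,225,225)),red(f"pics/scene{t}.npz",(265,205,320,260))
    dt,ds=load(f"pics/top{t}.npz"),load(f"pics/scene{t}.npz")
    print(t,a,b,tri(dt,a,ds,b)); 
    for n in("top","scene"): print(n,sil(f"pics/{n}{t}.npz",0,z))
# circles of the puck rim and expected: project expected rings for final dock
E
python3 - <<'E'
from h import *
a=[]
for t in("0","11"):
    for n,(x,y,w,h) in dict(top=(180,180,52,52),scene=(250,205,80,80)).items():
        d=load(f"pics/{n}{t}.npz"); f=400//w
        a.append(cv2.resize(cv2.resize(d["pixels"][y:y+h,x:x+w,::-1],(w*f,h*f),interpolation=2),(300,300)))
cv2.imwrite("pics/cmp.png",np.vstack([np.hstack(a[:2]),np.hstack(a[2:])]))
E
```

```text
0 [203.88571429 204.77142857] [295.40740741 226.90123457] (array([0.51739867, 0.16182567, 0.13323187]), np.float64(0.006595425519006568))
top (array([0.5196, 0.1565, 0.1126]), 245, array([0.4956, 0.1347, 0.0786]), np.int64(1))
scene (array([0.5307, 0.1653, 0.1119]), 406, array([0.5463, 0.1792, 0.074 ]), np.int64(133))
11 [203.91666667 204.97222222] [296.7875 228.1125] (array([0.51600335, 0.16363238, 0.12848099]), np.float64(0.010269895718511751))
top (array([0.5183, 0.1593, 0.1067]), 241, array([nan, nan, nan]), np.int64(0))
scene (array([0.5289, 0.1676, 0.1058]), 408, array([0.548 , 0.1775, 0.0689]), np.int64(154))<stdin>:12: RuntimeWarning: Mean of empty slice.
  ret = um.true_divide(
```

View pics/cmp.png

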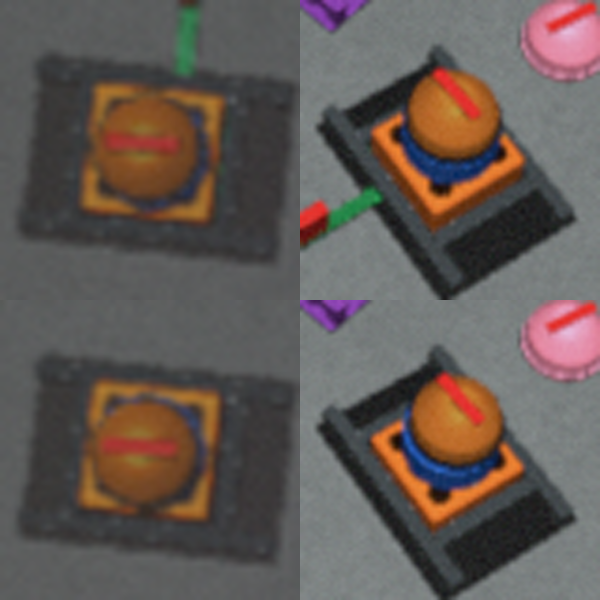

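Cover and puck shifted only about 3 mm, and the block dropped 6 mm and sits level. Handing in.

```bash
python3 -c "
from rig import manip
print(manip.close_job())"
```

```text
the job is handed in; nothing more can be done
None
```

I drew the plate out by its fin and laid it on the mat, and the stack settled upright in the dock. The job is handed in at about 20 s; it reports no verdict.

**What I did:** I gripped the red fin and pulled gently until the plate met the stop at about 10–12 N. My first sideways push under that pull stuck at about 11 N, so I eased off. I then shifted the plate about 10 mm towards dock -y, where it passed the keeper at 2–3 N. After drawing it fully clear, I lifted it over to the mat, set it down and moved the gripper up and away.

**Last checks:**
- **Plate:** it lies flat on the mat, with its middle within a few mm of the mat's middle and its length within about 0.01 rad of the mat's.
- **Block:** its top is at about 44 mm, so it sits on the dock floor, level and inside the collar.
- **Puck and cover:** both are still piled and look upright. The cover shifted about 3 mm during the draw.
- **Other objects and robot:** I saw no bystander touched or moved, though I did not re-measure all six. The gripper hung clear, touching nothing.

**Where readings disagreed:** the two fixed cameras differ by up to about 10 mm on the cover's position, as they already did before the draw. For puck and cover I therefore relied on before-and-after comparison. I did not measure the puck's position or any tilt on its own.

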